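# Load, set and tally a batch of clamp plates at the toolroom blow-off bench

## Robot

A 6-joint arm with a two-finger parallel gripper is mounted at the origin on the work surface. World frame = base frame: x ahead of the robot, y to its left, z up, the work surface at z = 0. Lengths are in mm, angles in rad, forces in N, time in s.
With the tool pointing down it reaches from about 325 to 875 mm from the base axis. Payload 4.4 kg.
Tool frame: the origin (TCP) lies on the centre line of the jaws, within the pads' length; the fingertips stand ahead of it and the grasp point (between the pads) lies 6 mm ahead of it (ctrl.tcp_to_tips is the z of the fingertips in the tool frame, in mm); z points along the fingers, y is the direction in which the jaws open and shut (so a half turn about z gives the same grasp; the last joint's range is limited). The gripper opens to 85 mm and grips with 20 to 120 N. Pads are 22 mm wide; open, the fingers measure 114 mm over their backs; the gripper's body (76 mm by 85 mm) begins 54 mm behind the grasp point. The pads swing forward as they close: fully open they stand 13 mm farther back than shut.
Start: joints at [-1.282, 0.207, 1.542, -0, 1.393, -0.15], TCP at [244.279, -520.534, 256.282] pointing down, gripper open.
Joint ranges: [-2.73, 2.73], [-0.86, 2.22], [0.23, 2.46], [-1.11, 4.25], [0.08, 2.63], [-2.82, 2.82]. Speed limits (rad/s): [2.79, 2.79, 3.14, 3.14, 3.14, 3.14].

## Interface

Orientations are given as a 3x3 rotation matrix whose columns are the frame's x, y, z axes.
In Python, from plant import ctrl, sensors, optics gives the robot as it stands. Calls block until the motion is done:
- ctrl.move_ptp(position, orientation): joint-space move of the TCP to a pose.
- ctrl.move_l(position, rot=None, vel=150, threshold=None): straight line of the TCP; rot=None keeps the orientation; vel is the mean speed in mm/s. With threshold (N) it stops when the force on the tool has changed by that much, and returns True; else False.
- ctrl.set_joints(angles): joint-space move.
- ctrl.gripper_to(opening, force=None): finger opening in mm; force is the grip in N (None keeps the last); returns when the fingers have stopped.
- ctrl.hold(seconds).
- ctrl.solve_ik(position, orientation): joint angles nearest the present ones, or None.
- sensors.read_state(): the state.
- optics.grab_frame(name): name is "scene" or "top" or "wrist"; returns (picture, depth): 480x640x3 uint8, red, green, blue; 480x640 float32, mm along the optical axis (not along the pixel's ray), 0 where there is no reading.
- optics.camera_params(name): a dict with "mtx" (3x3 intrinsics, pixels), "R" (3x3) and "t" (3): a world point X has camera coordinates R X + t; the wrist camera has in their place "T_tool_cam" (4x4, takes a point from camera to tool coordinates, whose origin is the TCP and whose axes are the flange's). Camera axes: x right, y down, z forward; pixel columns grow to the right and rows downward; lengths in mm; the calibration is good to about 2 mm. A picture is of the moment at which its call begins: read the wrist's pose just before it. camera_params takes no time and is no camera call.
A pose or a line that the arm cannot do raises ctrl.MotionError and nothing moves.
- ctrl.finish_job(): hands the job in, once; it reports no verdict.
The state is a dict: "t": time; "q": joint angles; "qvel": joint speeds; "tau": joint torques, N m; "eef_pos": TCP position; "eef_rot": TCP orientation; "force": force on the tool from outside, world axes, zero at the start; "wrist_torque": the same for the moment, N m; "grip_width": finger opening in mm.
Only numpy, scipy, OpenCV 4.12 (cv2) and the standard library are available. Lean on these libraries where they do the work, as an engineer would, in place of code of your own. Each camera call takes 0.05 s, during which the arm holds its last target.

## Task

Lay every flat steel plate that is on the bench (straight bars and T-shaped plates) flat on the floor of a pocket of its own shape in the grey tray, the T's head in the wide end of its pocket. Slide the clear guard right off the air regulator's knob, turn the knob until its white line points at the long white mark, and after that slide the guard fully home over the knob again. When the tray is loaded and the regulator is locked, swing the tally counter's lever to its stop and release it so that it springs back; leave everything else on the bench where it stands.

Things in the scene. Friction and masses are not known exactly. Their poses are not given: they have to be found in the camera images.
- strap_a: One of up to three alike: straight flat steel bar, 84 mm long (its x axis) x 20 mm wide (y) x 10 mm thick, about 120 g, lying on the bench; either end may lead. Origin at the centre of its underside, which is its balance point; z up. Free space of about 25 mm on each side at mid-length to grip across its width.
- strap_b: One of up to three alike: straight flat steel bar, 84 mm long (its x axis) x 20 mm wide (y) x 10 mm thick, about 120 g, lying on the bench; either end may lead. Origin at the centre of its underside, which is its balance point; z up. Free space of about 25 mm on each side at mid-length to grip across its width.
- strap_c: One of up to three alike: straight flat steel bar, 84 mm long (its x axis) x 20 mm wide (y) x 10 mm thick, about 120 g, lying on the bench; either end may lead. Origin at the centre of its underside, which is its balance point; z up. Free space of about 25 mm on each side at mid-length to grip across its width.
- tee_a: One of two alike (either may be absent): T-shaped flat steel plate, 10 mm thick, about 150 g, lying on the bench; stem 20 mm wide, running along its x axis from x = -45 to +18 mm, then the crosswise head from x = +18 to +38 mm, 48 mm wide (y -24 to +24). Origin on the underside in the middle of the stem, 4 mm from the balance point: grip the stem there, across y. z up.
- tee_b: One of two alike (either may be absent): T-shaped flat steel plate, 10 mm thick, about 150 g, lying on the bench; stem 20 mm wide, running along its x axis from x = -45 to +18 mm, then the crosswise head from x = +18 to +38 mm, 48 mm wide (y -24 to +24). Origin on the underside in the middle of the stem, 4 mm from the balance point: grip the stem there, across y. z up.
- tray: grey plastic tray, fixed to the bench, 224 (x) x 276 (y) mm, origin at the centre of its underside. Its floor is 6 mm above the bench, its rim 10 mm above the bench. Five pockets with dark floors, each fenced by rails 6 mm high above the floor; the side rails leave a gap of at least 40 mm about each pocket's point for the fingers, and the floor beside it is free for 25 mm or more.
- bar_pocket_1 (a point): centre of the floor of a straight pocket for one bar: 90 mm (its x axis) x 26 mm (y), z up. Lies crosswise (along the tray's y) in the tray's row nearer the robot.
- bar_pocket_2 (a point): centre of the floor of a straight pocket for one bar: 90 mm (its x axis) x 26 mm (y), z up. Lies crosswise (along the tray's y) in the tray's row nearer the robot.
- bar_pocket_3 (a point): centre of the floor of a straight pocket for one bar: 90 mm (its x axis) x 26 mm (y), z up. Lies along the tray's x in the middle of the far row.
- tee_pocket_1 (a point): floor of a T-shaped pocket, the point where the T plate's origin must come; 3 mm of play all round; stem end 26 mm wide, head end 54 mm wide, so a T fits only one way round. Its x axis points to the wide (head) end, z up: it points away from the robot when the tray is square.
- tee_pocket_2 (a point): floor of a T-shaped pocket, the point where the T plate's origin must come; 3 mm of play all round; stem end 26 mm wide, head end 54 mm wide, so a T fits only one way round. Its x axis points to the wide (head) end, z up: it points towards the robot when the tray is square.
- reg_knob (a joint): angle of the regulator knob, rad; grows as it turns clockwise seen from above, range 0 to 2.8. At 1.6 the white line on the knob points at the long white mark. It stays where it is left (friction 0.04 N m).
- knob_grip (a point): on the axis of the black regulator knob, at the middle of its bar grip's height; point x axis points along the bar towards the end with the white line, z up. The bar is 42 mm long, 12 mm wide, its top 10 mm above this point; beneath it a round skirt of 46 mm diameter whose top is 10 mm below this point; the housing's top (32 mm above the bench) is 18 mm below it.
- reg_mark (a point): the long white mark at the edge of the knob's black dial, on the top of the grey regulator housing (190 x 86 x 32 mm, fixed)
- reg_guard (a joint): travel of the clear sliding guard (lock), m: 0 = fully back, knob free (its other stop), 0.088 = fully home over the knob (its stop). It slides towards the knob on the housing's rails as this grows, friction 1.5 N, and stays where it is left.
- guard_tab (a point): centre of the black upright tab on the guard's clear roof: 10 mm thick along the sliding direction (point x axis; the guard moves along -x), 34 mm wide (y), 24 mm high; 12 mm below this point is the roof (60 x 76 mm, 4 mm thick). It is found more or less over the knob; fully back it is 88 mm from the knob's axis along +x, and fully home its tab is straight above the knob.
- tally_lever (a joint): angle of the tally counter's sprung lever, rad: 0 = at rest, 1.0 = at its stop; grows anticlockwise seen from above. A spring of 0.05 N m at rest and 0.15 N m at the stop (about 3.3 N at the pin) brings it back when released.
- lever_pin (a point): top of the black upright pin on the end of the lever, pin 12 mm in diameter; the lever's upper face is 23 mm below this point, and the counter's top 34 mm below. Site x axis points from the pivot to the pin, 46 mm apart. The counter is an aluminium box of 70 x 60 x 45 mm, fixed; the lever points roughly to the robot and swings, seen from the robot, from left to right.
- punch_1: bystander: steel punch standing on end, 28 mm diameter, 55 mm high, origin under its foot
- punch_2: bystander: steel punch standing on end, 26 mm diameter, 60 mm high, origin under its foot
- bushing: bystander: brass bushing, 40 mm diameter, 25 mm high
- grease_tin: bystander: low red grease tin, 64 mm diameter, 60 mm high
- spanner: bystander: spanner, 150 mm long, lying near the robot's base

How it is judged (in metres and radians):
On the way, in this order (a step that is already met when the one before it is completed fails the run):
1. the regulator knob points at its mark, the guard still open (value of joint reg_knob between 1.46 and 1.74 rad and value of joint reg_guard below 0.03 m), for 0.3 s.
2. the guard is fully home over the knob, the knob still at its mark (value of joint reg_knob between 1.46 and 1.74 rad and value of joint reg_guard above 0.083 m), for 0.2 s.
3. with every plate laid in its pocket and the regulator locked, the tally lever is at its stop (all of step 2 and ((horizontal distance between strap_a and bar_pocket_1 below 0.009 m and angle between the x axis of strap_a and the x axis of bar_pocket_1, either way round below 0.13 rad and z of strap_a in the frame of bar_pocket_1 below 0.004 m and angle between strap_a's own z axis and vertical below 0.06 rad) or (horizontal distance between strap_a and bar_pocket_2 below 0.009 m and angle between the x axis of strap_a and the x axis of bar_pocket_2, either way round below 0.13 rad and z of strap_a in the frame of bar_pocket_2 below 0.004 m and angle between strap_a's own z axis and vertical below 0.06 rad) or (horizontal distance between strap_a and bar_pocket_3 below 0.009 m and angle between the x axis of strap_a and the x axis of bar_pocket_3, either way round below 0.13 rad and z of strap_a in the frame of bar_pocket_3 below 0.004 m and angle between strap_a's own z axis and vertical below 0.06 rad)) and ((horizontal distance between strap_b and bar_pocket_1 below 0.009 m and angle between the x axis of strap_b and the x axis of bar_pocket_1, either way round below 0.13 rad and z of strap_b in the frame of bar_pocket_1 below 0.004 m and angle between strap_b's own z axis and vertical below 0.06 rad) or (horizontal distance between strap_b and bar_pocket_2 below 0.009 m and angle between the x axis of strap_b and the x axis of bar_pocket_2, either way round below 0.13 rad and z of strap_b in the frame of bar_pocket_2 below 0.004 m and angle between strap_b's own z axis and vertical below 0.06 rad) or (horizontal distance between strap_b and bar_pocket_3 below 0.009 m and angle between the x axis of strap_b and the x axis of bar_pocket_3, either way round below 0.13 rad and z of strap_b in the frame of bar_pocket_3 below 0.004 m and angle between strap_b's own z axis and vertical below 0.06 rad)) and ((horizontal distance between strap_c and bar_pocket_1 below 0.009 m and angle between the x axis of strap_c and the x axis of bar_pocket_1, either way round below 0.13 rad and z of strap_c in the frame of bar_pocket_1 below 0.004 m and angle between strap_c's own z axis and vertical below 0.06 rad) or (horizontal distance between strap_c and bar_pocket_2 below 0.009 m and angle between the x axis of strap_c and the x axis of bar_pocket_2, either way round below 0.13 rad and z of strap_c in the frame of bar_pocket_2 below 0.004 m and angle between strap_c's own z axis and vertical below 0.06 rad) or (horizontal distance between strap_c and bar_pocket_3 below 0.009 m and angle between the x axis of strap_c and the x axis of bar_pocket_3, either way round below 0.13 rad and z of strap_c in the frame of bar_pocket_3 below 0.004 m and angle between strap_c's own z axis and vertical below 0.06 rad)) and ((horizontal distance between tee_a and tee_pocket_1 below 0.009 m and angle between the x axis of tee_a and the x axis of tee_pocket_1, either way round below 0.13 rad and z of tee_a in the frame of tee_pocket_1 below 0.004 m and angle between tee_a's own z axis and vertical below 0.06 rad) or (horizontal distance between tee_a and tee_pocket_2 below 0.009 m and angle between the x axis of tee_a and the x axis of tee_pocket_2, either way round below 0.13 rad and z of tee_a in the frame of tee_pocket_2 below 0.004 m and angle between tee_a's own z axis and vertical below 0.06 rad)) and ((horizontal distance between tee_b and tee_pocket_1 below 0.009 m and angle between the x axis of tee_b and the x axis of tee_pocket_1, either way round below 0.13 rad and z of tee_b in the frame of tee_pocket_1 below 0.004 m and angle between tee_b's own z axis and vertical below 0.06 rad) or (horizontal distance between tee_b and tee_pocket_2 below 0.009 m and angle between the x axis of tee_b and the x axis of tee_pocket_2, either way round below 0.13 rad and z of tee_b in the frame of tee_pocket_2 below 0.004 m and angle between tee_b's own z axis and vertical below 0.06 rad)) and value of joint tally_lever above 0.92 rad), for 0.05 s.
4. the lever has sprung back (value of joint tally_lever below 0.1 rad), for 0.2 s.
At the end, for the whole second after the job is handed in: Every plate lies flat in a pocket of its shape (within 9 mm sideways, 4 mm off the floor, 0.13 rad in direction, a T's head in the wide end); knob within 0.14 rad of its mark (1.6); guard within 5 mm of its stop; lever back below 0.1 rad (all of step 2 and ((horizontal distance between strap_a and bar_pocket_1 below 0.009 m and angle between the x axis of strap_a and the x axis of bar_pocket_1, either way round below 0.13 rad and z of strap_a in the frame of bar_pocket_1 below 0.004 m and angle between strap_a's own z axis and vertical below 0.06 rad) or (horizontal distance between strap_a and bar_pocket_2 below 0.009 m and angle between the x axis of strap_a and the x axis of bar_pocket_2, either way round below 0.13 rad and z of strap_a in the frame of bar_pocket_2 below 0.004 m and angle between strap_a's own z axis and vertical below 0.06 rad) or (horizontal distance between strap_a and bar_pocket_3 below 0.009 m and angle between the x axis of strap_a and the x axis of bar_pocket_3, either way round below 0.13 rad and z of strap_a in the frame of bar_pocket_3 below 0.004 m and angle between strap_a's own z axis and vertical below 0.06 rad)) and ((horizontal distance between strap_b and bar_pocket_1 below 0.009 m and angle between the x axis of strap_b and the x axis of bar_pocket_1, either way round below 0.13 rad and z of strap_b in the frame of bar_pocket_1 below 0.004 m and angle between strap_b's own z axis and vertical below 0.06 rad) or (horizontal distance between strap_b and bar_pocket_2 below 0.009 m and angle between the x axis of strap_b and the x axis of bar_pocket_2, either way round below 0.13 rad and z of strap_b in the frame of bar_pocket_2 below 0.004 m and angle between strap_b's own z axis and vertical below 0.06 rad) or (horizontal distance between strap_b and bar_pocket_3 below 0.009 m and angle between the x axis of strap_b and the x axis of bar_pocket_3, either way round below 0.13 rad and z of strap_b in the frame of bar_pocket_3 below 0.004 m and angle between strap_b's own z axis and vertical below 0.06 rad)) and ((horizontal distance between strap_c and bar_pocket_1 below 0.009 m and angle between the x axis of strap_c and the x axis of bar_pocket_1, either way round below 0.13 rad and z of strap_c in the frame of bar_pocket_1 below 0.004 m and angle between strap_c's own z axis and vertical below 0.06 rad) or (horizontal distance between strap_c and bar_pocket_2 below 0.009 m and angle between the x axis of strap_c and the x axis of bar_pocket_2, either way round below 0.13 rad and z of strap_c in the frame of bar_pocket_2 below 0.004 m and angle between strap_c's own z axis and vertical below 0.06 rad) or (horizontal distance between strap_c and bar_pocket_3 below 0.009 m and angle between the x axis of strap_c and the x axis of bar_pocket_3, either way round below 0.13 rad and z of strap_c in the frame of bar_pocket_3 below 0.004 m and angle between strap_c's own z axis and vertical below 0.06 rad)) and ((horizontal distance between tee_a and tee_pocket_1 below 0.009 m and angle between the x axis of tee_a and the x axis of tee_pocket_1, either way round below 0.13 rad and z of tee_a in the frame of tee_pocket_1 below 0.004 m and angle between tee_a's own z axis and vertical below 0.06 rad) or (horizontal distance between tee_a and tee_pocket_2 below 0.009 m and angle between the x axis of tee_a and the x axis of tee_pocket_2, either way round below 0.13 rad and z of tee_a in the frame of tee_pocket_2 below 0.004 m and angle between tee_a's own z axis and vertical below 0.06 rad)) and ((horizontal distance between tee_b and tee_pocket_1 below 0.009 m and angle between the x axis of tee_b and the x axis of tee_pocket_1, either way round below 0.13 rad and z of tee_b in the frame of tee_pocket_1 below 0.004 m and angle between tee_b's own z axis and vertical below 0.06 rad) or (horizontal distance between tee_b and tee_pocket_2 below 0.009 m and angle between the x axis of tee_b and the x axis of tee_pocket_2, either way round below 0.13 rad and z of tee_b in the frame of tee_pocket_2 below 0.004 m and angle between tee_b's own z axis and vertical below 0.06 rad)) and value of joint tally_lever below 0.1 rad); the robot touches nothing.
It fails at once if a bystander is moved more than 50 mm or knocked over (distance of any of punch_1, punch_2, bushing, grease_tin, spanner from where it was at the start of the episode above 0.05 m or angle between any of punch_1, punch_2, bushing, grease_tin's own z axis and vertical above 0.7 rad).
Of strap_a, strap_b, strap_c, tee_a, tee_b only 3 to 5 are there at a start; the rules pass over those that are not, and their reading is None.
At some moment in a run one of strap_a, strap_b, strap_c, tee_a, tee_b may be knocked a few centimetres aside while the robot is not near it.
Once in a run the grip may slacken for a moment while it holds something.
It also fails if it takes over 210 s, if anything falls off the work surface, if the arm or the gripper's body presses on something with over 40 N, if the wrist force passes 120 N, or if a joint passes its speed limit or range.

## Working session

There is one attempt and no reset: what is moved stays moved. The work goes in short steps, each a Python script; the robot and the scene stay as the last script left them, time stands still between calls to the robot, and variables do not carry over. Pictures are saved under pics/ and viewed, and the job is handed in when it is done.

```bash
ls; mkdir -p pics; python3 - <<'E'
from plant import ctrl,sensors,optics
import cv2,numpy as np
s=sensors.read_state();print({k:np.round(v,3).tolist() for k,v in s.items()},ctrl.tcp_to_tips)
for n in("scene","top","wrist"):
    p,d=optics.grab_frame(n);cv2.imwrite(f"pics/{n}0.png",p[:,:,::-1]);np.save(f"pics/{n}0.npy",d)
    c=optics.camera_params(n);print(n,{k:np.round(v,3).tolist() for k,v in c.items()})
E
```

```text
pics
{'t': 0.0, 'q': [-1.282, 0.207, 1.543, 0.0, 1.393, -0.151], 'qvel': [0.001, -0.0, -0.001, 0.0, 0.001, -0.001], 'tau': [0.002, -38.303, -29.16, -0.0, 0.01, 0.0], 'eef_pos': [244.087, -519.857, 255.119], 'eef_rot': [[0.905, 0.425, -0.001], [0.425, -0.905, 0.002], [0.0, -0.002, -1.0]], 'force': [-0.297, 0.164, 0.303], 'wrist_torque': [0.04, 0.067, 0.0], 'grip_width': 85.37} 25.0
scene {'mtx': [[464.794, 0.0, 316.672], [0.0, 464.794, 249.418], [0.0, 0.0, 1.0]], 'R': [[-0.101, 0.995, -0.02], [0.67, 0.053, -0.74], [-0.735, -0.089, -0.672]], 't': [52.407, -331.578, 1498.818]}
top {'mtx': [[623.489, 0.0, 329.91], [0.0, 623.489, 242.224], [0.0, 0.0, 1.0]], 'R': [[-0.017, -1.0, -0.018], [-0.984, 0.02, -0.179], [0.179, 0.014, -0.984]], 't': [19.38, 585.487, 1382.03]}
wrist {'mtx': [[369.846, 0.0, 323.643], [0.0, 369.846, 240.782], [0.0, 0.0, 1.0]], 'T_tool_cam': [[0.001, -0.956, -0.294, 75.237], [1.0, 0.001, 0.001, 0.445], [-0.001, -0.294, 0.956, -117.566], [0.0, 0.0, 0.0, 1.0]]}
```

View pics/top0.png

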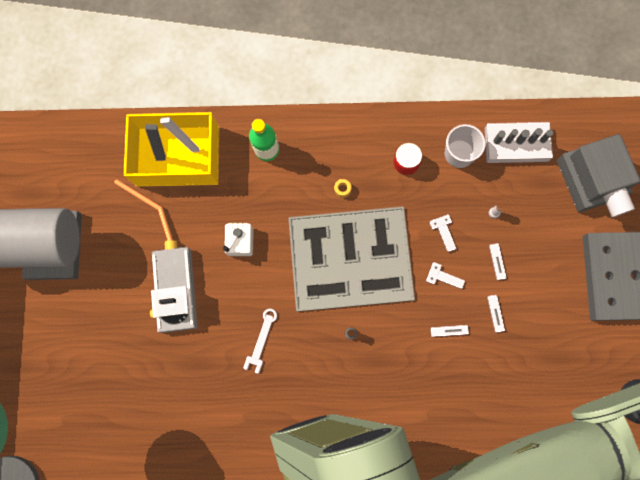

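View pics/scene0.png

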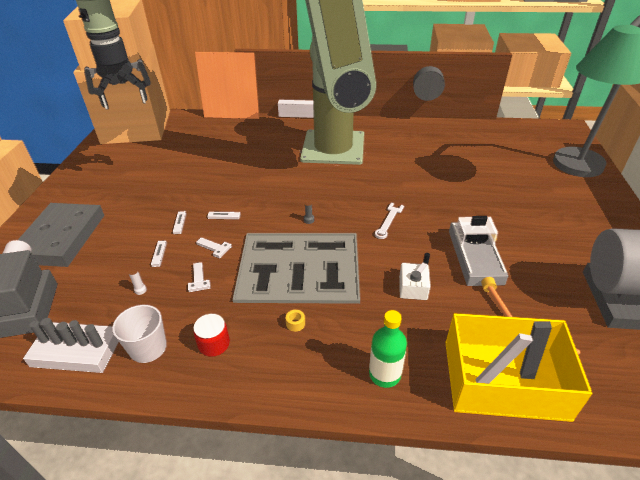

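The top view shows the tray centred at about (350,258). Two Ts lie near (443,233) and (446,276), and three bars near (497,262), (496,313) and (450,331). The regulator is at about (173,290) with its guard over the lower end, and the counter is at (238,240). Next I'll write helpers and take close wrist views.

```bash
cat > h.py <<'E'
from plant import ctrl,sensors,optics
import cv2,numpy as np
def cast(cam,uv,z,pose=None):
    c=optics.camera_params(cam) if isinstance(cam,str) else cam
    uv=np.atleast_2d(np.asarray(uv,float)); d=np.c_[uv,np.ones(len(uv))]@np.linalg.inv(c["mtx"]).T
    if "R" in c: R=c["R"].T; o=-R@c["t"]
    else:
        p,Rt=pose;T=c["T_tool_cam"];R=Rt@T[:3,:3];o=Rt@T[:3,3]+p
    w=d@R.T; s=(z-o[2])/w[:,2]
    return o+w*s[:,None]
def rot(a):  # tool down, tool x axis at angle a in the bench plane
    c,s=np.cos(a),np.sin(a); return np.array([[c,s,0],[s,-c,0],[0,0,-1.]])
def snap(name):
    st=sensors.read_state();pose=(np.array(st["eef_pos"]),np.array(st["eef_rot"]))
    p,d=optics.grab_frame("wrist");cv2.imwrite(f"pics/{name}.png",p[:,:,::-1]);np.savez(f"pics/{name}.npz",p=p,d=d,pos=pose[0],rot=pose[1])
    return p,d,pose
def load(name):
    z=np.load(f"pics/{name}.npz");return z["p"],z["d"],(z["pos"],z["rot"])
def pts(d,pose):
    c=optics.camera_params("wrist");v,u=np.mgrid[0:480,0:640]
    k=np.linalg.inv(c["mtx"]);P=np.stack([u,v,np.ones_like(u)],-1)@k.T*d[...,None]
    T=c["T_tool_cam"];P=P@T[:3,:3].T+T[:3,3];return P@pose[1].T+pose[0]
E
python3 - <<'E'
from h import *
for n,uv,z in[("tray",(350,258),6),("T1",(443,233),10),("T2",(446,276),10),("b1",(497,262),10),("b2",(496,313),10),("b3",(450,331),10),("reg",(173,290),60),("cnt",(238,240),45),("punch",(352,333),50),("p2",(495,211),50),("bush",(343,187),25),("tin",(408,158),60),("span",(262,340),5)]:
    print(n,np.round(cast("top",uv,z)[0]))
E
```

```text
tray [555. -38.   6.]
T1 [ 610. -259.   10.]
T2 [ 508. -261.   10.]
b1 [ 538. -382.   10.]
b2 [ 419. -372.   10.]
b3 [ 380. -264.   10.]
reg [481. 366.  60.]
cnt [597. 222.  45.]
punch [378. -38.  50.]
p2 [ 652. -375.   50.]
bush [724. -25.  25.]
tin [ 781. -178.   60.]
span [367. 171.   5.]
```

```bash
python3 - <<'E'
from h import *
for n,p in[("w_pl",(540,-310,260)),("w_tr",(590,-38,260)),("w_rg",(540,320,280))]:
    ctrl.move_ptp(list(p),rot(0)); ctrl.hold(0.2); snap(n); s=sensors.read_state();print(n,s["t"],np.round(s["eef_pos"],1),np.round(s["q"],2))
E
```

```text
w_pl 1.7583 [ 539.4 -310.9  260. ] [-0.66  0.3   1.41 -0.    1.42  0.91]
w_tr 3.0833 [590.  -39.4 259.9] [-0.21  0.24  1.5  -0.    1.41  1.36]
w_rg 4.6917 [540.5 318.9 279.9] [ 0.4   0.3   1.38 -0.    1.47  1.97]
```

View pics/w_pl.png

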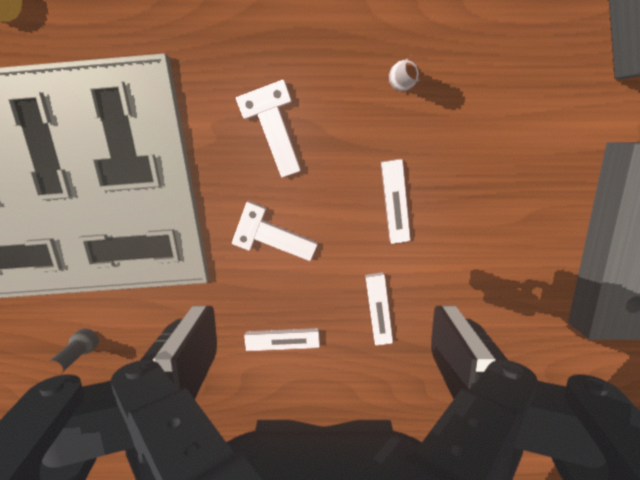

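View pics/w_tr.png

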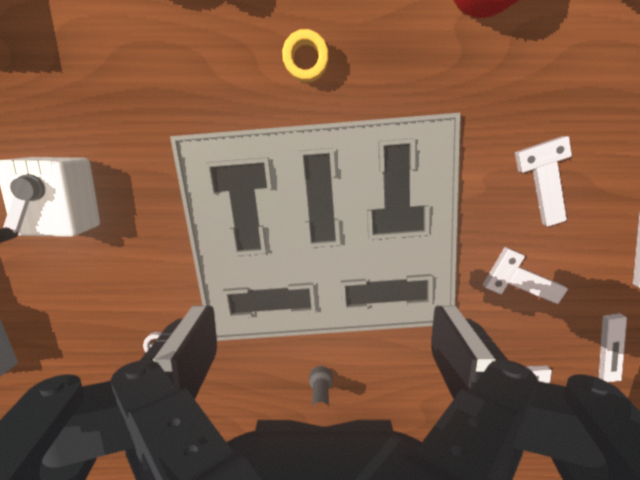

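View pics/w_rg.png

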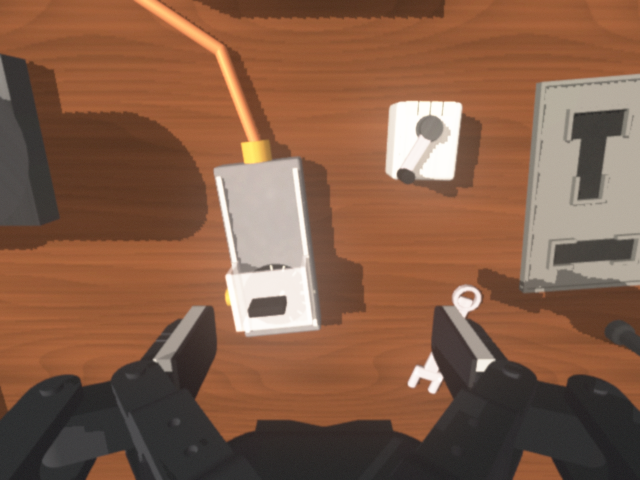

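The plate view shows Ts at (266,128) with its head up-left and (272,232) with its head left, and bars at (396,200), (379,309) and (282,339). The tray view shows all five dark pockets. The regulator view shows the guard tab at (267,306) over the knob, and the counter pin at (405,176).

```bash
cat >> h.py <<'E'
def blob(cnt,pose,z,cam="wrist"):
    W=cast(cam,cnt.reshape(-1,2),z,pose)[:,:2]
    m=cv2.moments(W.astype(np.float32).reshape(-1,1,2)); A=m["m00"]; c=np.array([m["m10"],m["m01"]])/A
    a=.5*np.arctan2(2*m["mu11"],m["mu20"]-m["mu02"]); u=np.array([np.cos(a),np.sin(a)]);v=np.array([-u[1],u[0]])
    x=(W-c)@u;y=(W-c)@v
    return dict(c=c,a=a,A=abs(A),L=x.max()-x.min(),Wd=y.max()-y.min(),xm=(x.max()+x.min())/2,ym=(y.max()+y.min())/2)
def plates(p,pose,z=10,show=True):
    hsv=cv2.cvtColor(p,cv2.COLOR_RGB2HSV); m=((hsv[...,1]<45)&(hsv[...,2]>205)).astype(np.uint8)*255
    out=[]
    for c in cv2.findContours(m,cv2.RETR_EXTERNAL,cv2.CHAIN_APPROX_NONE)[0]:
        if cv2.contourArea(c)<300: continue
        b=blob(c,pose,z)
        k=None
        if 1350<b["A"]<2150 and 78<b["L"]<92 and b["Wd"]<30:k="bar"
        if 1800<b["A"]<2800 and 74<b["L"]<92 and b["Wd"]>40:k="T"
        if k is None: continue
        u=np.array([np.cos(b["a"]),np.sin(b["a"])])
        if k=="T":
            # bbox middle lies on the stem side of the centroid
            if b["xm"]>0: b["a"]+=np.pi;u=-u
            b["o"]=b["c"]-4.45*u
        else: b["o"]=b["c"]
        b["k"]=k;b["px"]=c.reshape(-1,2).mean(0);out.append(b)
        if show:print(k,"px",np.round(b["px"]),"o",np.round(b["o"],1),"a",round(b["a"],3),"A %.0f L %.1f W %.1f xm %.1f ym %.1f"%(b["A"],b["L"],b["Wd"],b["xm"],b["ym"]))
    return out
def pockets(p,pose,z=6,th=75):
    g=p.max(2);m=(g<th).astype(np.uint8)*255
    for c in cv2.findContours(m,cv2.RETR_EXTERNAL,cv2.CHAIN_APPROX_NONE)[0]:
        if not 400<cv2.contourArea(c)<6000: continue
        b=blob(c,pose,z)
        print("px",np.round(c.reshape(-1,2).mean(0)),"c",np.round(b["c"],1),"a",round(b["a"],3),"A %.0f L %.1f W %.1f xm %.1f ym %.1f"%(b["A"],b["L"],b["Wd"],b["xm"],b["ym"]))
E
python3 - <<'E'
from h import *
p,d,pose=load("w_pl");plates(p,pose)
P=pts(d,pose)
for uv in((282,335),(266,100),(396,180),(379,290),(230,320),(40,150)):print(uv,np.round(P[uv[1],uv[0]],1),p[uv[1],uv[0]])
p,d,pose=load("w_tr");pockets(p,pose);P=pts(d,pose)
for uv in((245,200),(320,200),(281,200)):print(uv,np.round(P[uv[1],uv[0]],1),p[uv[1],uv[0]])
E
```

```text
bar px [282. 341.] o [ 383.3 -264.2] a -1.52 A 1520 L 83.2 W 20.0 xm -0.1 ym 0.1
bar px [379. 309.] o [ 421.5 -372.9] a 0.16 A 1545 L 84.4 W 19.7 xm -0.0 ym -0.0
T px [270. 235.] o [ 506.7 -259.4] a 1.169 A 2018 L 82.3 W 47.5 xm -8.1 ym 0.0
bar px [395. 201.] o [ 542.2 -384.4] a 0.16 A 1593 L 84.0 W 20.4 xm -0.1 ym 0.0
T px [272. 123.] o [ 613.7 -264.4] a 0.332 A 2044 L 82.4 W 47.6 xm -8.2 ym 0.0
(282, 335) [ 390.7 -264.9   10.2] [248 237 234]
(266, 100) [ 638.8 -258.5   10.9] [252 246 243]
(396, 180) [ 564.6 -383.5   10.2] [250 242 238]
(379, 290) [ 445.5 -372.     9.4] [249 240 236]
(230, 320) [ 403.8 -204.7   -0.5] [151  92  60]
(40, 150) [593.5 -34.7   5.6] [74 68 64]
(245, 200) [595.   39.2   7.3] [77 74 67]
(320, 200) [594.6 -36.7   5.9] [77 73 67]
(281, 200) [594.8   2.8   6.9] [174 167 152]
```

```bash
python3 - <<'E'
from h import *
p,d,pose=load("w_tr")
for th in(90,115):pockets(p,pose,6,th);print()
cv2.imwrite("pics/trz.png",cv2.resize(p[120:320,190:450,::-1],None,fx=3,fy=3,interpolation=cv2.INTER_CUBIC))
p,d,pose=load("w_rg")
cv2.imwrite("pics/rgz.png",cv2.resize(p[90:350,200:480,::-1],None,fx=2.8,fy=2.3,interpolation=cv2.INTER_CUBIC))
E
```

```text
px [  7. 343.] c [418.5 326.5] a -0.221 A 810 L 73.6 W 22.9 xm 3.2 ym -3.6
px [269. 300.] c [482.7  20.6] a -1.495 A 1854 L 88.6 W 25.2 xm 0.3 ym 0.1
px [386. 292.] c [ 492.6 -108.8] a -1.494 A 1838 L 88.0 W 24.9 xm -0.2 ym 0.8
px [242. 200.] c [594.2  42.7] a 0.083 A 2620 L 87.2 W 52.4 xm -7.9 ym 0.2
px [319. 197.] c [596.  -36.2] a 0.074 A 1995 L 88.3 W 24.4 xm -0.2 ym 0.1
px [397. 194.] c [ 597.7 -114.8] a 0.073 A 2630 L 87.8 W 51.0 xm 7.6 ym -0.0
px [29. 54.] c [729.1 234. ] a 1.332 A 866 L 53.5 W 36.6 xm -7.7 ym -0.7

px [332. 385.] c [371.9 -50.4] a 1.546 A 1561 L 66.2 W 55.3 xm -6.5 ym 2.2
px [269. 300.] c [482.5  20.5] a -1.495 A 2106 L 90.3 W 28.8 xm 0.3 ym 0.9
px [386. 292.] c [ 492.4 -109. ] a -1.497 A 2082 L 89.7 W 27.7 xm -0.1 ym 0.7
px [566. 306.] c [ 474.7 -323.1] a 1.326 A 7526 L 227.2 W 82.1 xm 16.3 ym 2.6
px [ 20. 325.] c [439.1 301.8] a -0.138 A 5281 L 150.7 W 74.5 xm 15.9 ym -4.7
px [242. 201.] c [593.7  42.7] a 0.084 A 2829 L 89.0 W 53.9 xm -7.7 ym 0.2
px [110. 207.] c [588.  174.6] a -0.142 A 2936 L 85.1 W 57.9 xm 0.6 ym 5.9
px [319. 197.] c [595.7 -36.3] a 0.077 A 2157 L 89.8 W 25.6 xm -0.1 ym 0.0
px [397. 194.] c [ 597.5 -115. ] a 0.077 A 2859 L 88.9 W 52.8 xm 7.6 ym 0.2
px [331.  71.] c [714.2 -49.4] a -0.527 A 696 L 39.3 W 28.2 xm -1.0 ym 0.9
px [518.  15.] c [ 758.9 -214.3] a 1.501 A 2128 L 94.0 W 33.7 xm 5.9 ym 1.3
px [225.   4.] c [767.7  39. ] a 1.527 A 594 L 91.8 W 13.6 xm 9.0 ym 1.0
px [27. 38.] c [742.  225.5] a -0.418 A 2789 L 74.2 W 60.9 xm 0.4 ym -2.8
```

View pics/trz.png

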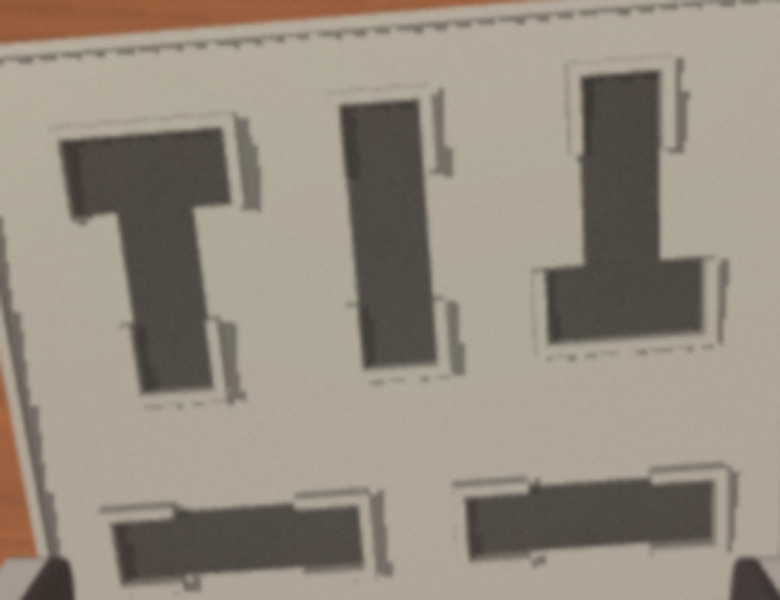

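View pics/rgz.png

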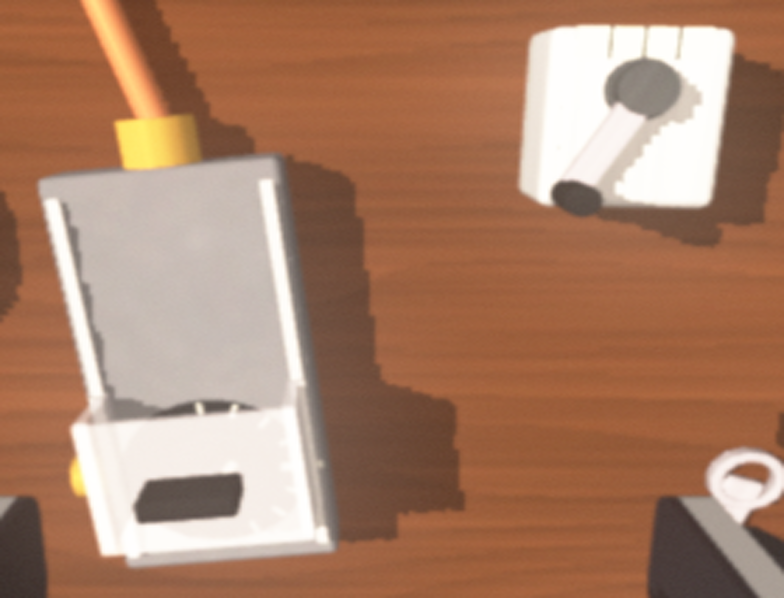

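Pockets found: bars at (482.6,20.6), (492.5,-109) and (596,-36.2), and T origins at (590,42.4) and (601.6,-114.6), with the tray yawed about 0.077. The spacings agree with each other. Next I'll measure the guard tab and the lever pin.

```bash
python3 - <<'E'
from h import *
p,d,pose=load("w_rg");P=pts(d,pose)
for uv in((267,306),(260,304),(275,304),(270,285),(290,318),(265,220),(267,272),(405,176),(430,128),(415,152),(450,165),(280,325),(304,200),(222,200)):print(uv,np.round(P[uv[1],uv[0]],1),p[uv[1],uv[0]])
# tab mask
sub=np.zeros((480,640),np.uint8);sub[285:325,240:300]=(p.max(2)<70)[285:325,240:300]*255
c=max(cv2.findContours(sub,0,1)[0],key=cv2.contourArea);print(cv2.boundingRect(c))
zz=P[...,2][sub>0];print("tab z",np.percentile(zz,[5,25,50,75,95]))
print({k:np.round(v,3) for k,v in blob(c,pose,np.percentile(zz,80)).items()})
# housing top : points z 29..35
m=((abs(P[...,2]-32)<3)&(P[...,1]>290)&(P[...,1]<440)&(P[...,0]>420)&(P[...,0]<620)).astype(np.uint8)*255
c=max(cv2.findContours(m,0,1)[0],key=cv2.contourArea);r=cv2.minAreaRect(cast("wrist",c.reshape(-1,2),32,pose)[:,:2].astype(np.float32));print(r)
# roof
m=((P[...,2]>60)&(P[...,2]<78)&(P[...,1]>290)&(P[...,1]<440)&(P[...,0]>380)&(P[...,0]<620))
print("roof z",np.percentile(P[...,2][m],[5,50,95]));Q=P[m];print(Q.min(0),Q.max(0))
r=cv2.minAreaRect(Q[:,:2].astype(np.float32));print(r)
# pin
sub=np.zeros((480,640),np.uint8);sub[160:190,390:420]=(p.max(2)<75)[160:190,390:420]*255
zz=P[sub>0];print("pin",np.percentile(zz,[5,50,90,98],axis=0).round(1))
E
```

```text
(267, 306) [461.6 369.2  95.4] [93 80 75]
(260, 304) [460.9 376.4  89.9] [94 82 75]
(275, 304) [462.3 362.2  92.8] [93 81 74]
(270, 285) [472.3 369.1  73. ] [247 239 233]
(290, 318) [437.  351.   72.7] [252 249 245]
(265, 220) [525.9 377.4  32.1] [198 188 181]
(267, 272) [485.1 371.5  71.8] [240 230 224]
(405, 176) [576.  248.4  79.2] [93 80 74]
(430, 128) [615.2 224.   56.5] [142 134 125]
(415, 152) [594.6 235.8  56.7] [251 245 241]
(450, 165) [582.  199.4  45.6] [254 253 250]
(280, 325) [428.2 361.3  70.8] [253 250 247]
(304, 200) [545.9 337.6  29.7] [118 109 103]
(222, 200) [546.8 419.   33.7] [254 252 249]Traceback (most recent call last):
  File "<stdin>", line 6, in <module>
ValueError: max() iterable argument is empty
```

```bash
python3 - <<'E'
from h import *
p,d,pose=load("w_rg");P=pts(d,pose)
m=np.zeros((480,640),bool);m[285:325,240:300]=(p.max(2)<150)[285:325,240:300]
Q=P[m];print(len(Q),np.percentile(Q[:,2],[5,25,50,75,95]))
for k in(92,94):
    T=Q[Q[:,2]>k];print(k,len(T),T.mean(0),cv2.minAreaRect(T[:,:2].astype(np.float32)))
c=max(cv2.findContours(m.astype(np.uint8),0,1)[0],key=cv2.contourArea);print(cv2.approxPolyDP(c,2,True).reshape(-1,2).tolist())
m=((abs(P[...,2]-32)<3)&(P[...,1]>290)&(P[...,1]<440)&(P[...,0]>420)&(P[...,0]<620)).astype(np.uint8)*255
c=max(cv2.findContours(m,0,1)[0],key=cv2.contourArea);r=cv2.minAreaRect(cast("wrist",c.reshape(-1,2),32,pose)[:,:2].astype(np.float32));print("house",r)
m=((P[...,2]>66)&(P[...,2]<78)&(P[...,1]>290)&(P[...,1]<440)&(P[...,0]>380)&(P[...,0]<620))
Q=P[m];print("roof",Q.mean(0),cv2.minAreaRect(Q[:,:2].astype(np.float32)))
m=np.zeros((480,640),bool);m[160:190,390:420]=(p.max(2)<140)[160:190,390:420]
zz=P[m];print("pin",np.percentile(zz,[5,50,90,98],axis=0).round(1));T=zz[(zz[:,2]>76)&(zz[:,2]<82)];print(len(T),T.mean(0))
n=cv2.threshold(((abs(P[...,2]-56.5)<3)&(abs(P[...,0]-600)<50)&(abs(P[...,1]-230)<45)).astype(np.uint8),0,255,0)[1]
Q=P[n>0];print("lever",Q.mean(0),cv2.minAreaRect(Q[:,:2].astype(np.float32)))
E
```

```text
654 [77.86366423 85.50681352 94.2747544  95.71612872 96.57704293]
92 384 [457.9843407  369.96226731  96.11262091] ((528.1555786132812, 339.4580993652344), (31.106672286987305, 178.05410766601562), 66.58643341064453)
94 340 [457.61857259 369.85209823  96.51053695] ((528.1555786132812, 339.4580993652344), (31.106672286987305, 178.05410766601562), 66.58643341064453)
[[285, 297], [253, 299], [248, 309], [249, 316], [283, 313]]
house ((509.21905517578125, 375.7679443359375), (189.30934143066406, 85.24140930175781), 6.224409103393555)
roof [459.25546151 370.03817375  71.82025603] ((456.13397216796875, 370.8811340332031), (61.7285041809082, 76.51699829101562), 6.077508449554443)
pin [[ 5.576e+02  2.173e+02 -4.000e-01]
 [ 5.744e+02  2.464e+02  7.820e+01]
 [ 5.794e+02  2.508e+02  7.970e+01]
 [ 5.807e+02  2.514e+02  8.020e+01]]
150 [575.29899775 246.02555182  78.82665631]
lever [604.0747313  229.65671625  56.48812812] ((598.7081298828125, 235.57269287109375), (19.6202392578125, 61.287357330322266), 52.85216522216797)
```

```bash
python3 - <<'E'
from h import *
a=0.107;u=np.array([np.cos(a),np.sin(a),0]);tab=np.array([457,370.3,0])
for s in(-1,1):
    q=ctrl.solve_ik(list(tab+[0,0,140]),rot(a+s*np.pi/2));print(s,None if q is None else np.round(q,2))
s=-1 if ctrl.solve_ik(list(tab+[0,0,140]),rot(a-np.pi/2)) is not None else 1
R=rot(a+s*np.pi/2)
ctrl.move_ptp(list(tab+[0,0,160]),R)
ctrl.gripper_to(40)
r=ctrl.move_l(list(tab+[0,0,102]),vel=80,threshold=8);print("down hit",r)
ctrl.gripper_to(18)
s0=sensors.read_state();print(np.round(s0["eef_pos"],1),s0["grip_width"],np.round(s0["force"],1),s0["t"])
r=ctrl.move_l(list(tab+u*96+[0,0,102]),vel=40,threshold=10);s0=sensors.read_state()
print("slide stop",r,np.round(s0["eef_pos"],1),((s0["eef_pos"]-tab)@u).round(1),np.round(s0["force"],1),s0["t"])
E
```

```text
-1 [ 0.53  0.35  1.61 -0.    1.18 -2.71]
1 [ 0.53  0.35  1.61 -0.    1.18  0.43]
down hit False
[457.2 370.5 102.5] 17.739811315560726 [-0.7 -0.5  0.6] 10.2917
slide stop True [534.2 378.3 101.2] 77.6 [ 0.  -0.   0.8] 12.0417
```

```bash
python3 - <<'E'
from h import *
s=sensors.read_state();p=np.array(s["eef_pos"]);a=0.107;u=np.array([np.cos(a),np.sin(a),0])
ctrl.gripper_to(40)
ctrl.move_l([p[0],p[1],150],vel=120)
k=np.array([449,369.5,0])
ctrl.move_ptp(list(k+[50,0,235]),rot(0));ctrl.hold(.15)
p,d,pose=snap("w_kn");P=pts(d,pose)
m=((P[...,2]>88)&(P[...,2]<100)&(P[...,1]>320)&(P[...,1]<420)&(p.max(2)<150))
Q=P[m];print("tab",len(Q),Q.mean(0).round(1))
print(sensors.read_state()["t"])
E
```

```text
tab 694 [531.5 378.8  95.3]
17.15
```

View pics/w_kn.png

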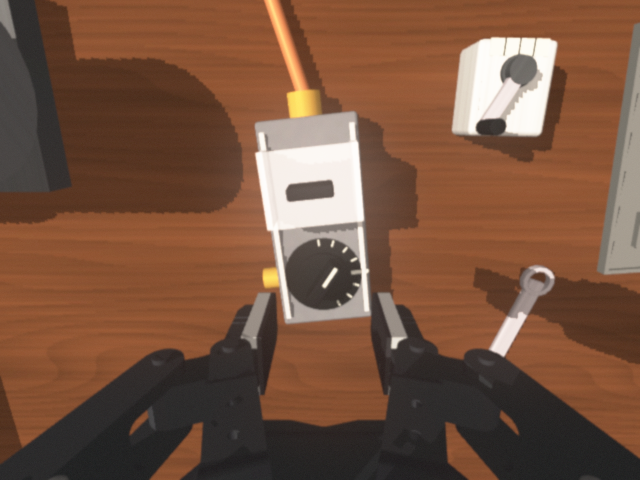

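The guard is now open. The knob is at about (324,274) with its white line pointing up-right, and the long mark is at the right edge near (360,271). I'll zoom in and measure.

```bash
python3 - <<'E'
from h import *
p,d,pose=load("w_kn");P=pts(d,pose)
cv2.imwrite("pics/knz.png",cv2.resize(p[225:325,270:380,::-1],None,fx=6,fy=6,interpolation=cv2.INTER_CUBIC))
m=((P[...,2]>55)&(P[...,2]<66)&(abs(P[...,0]-449)<40)&(abs(P[...,1]-369)<40)&(p.max(2)<240))
Q=P[m];print(len(Q),Q.mean(0),cv2.minAreaRect(Q[:,:2].astype(np.float32)))
r=P[225:325:8,270:380:8,2].round(0).astype(int);print(r)
E
```

```text
607 [444.24754843 369.79501894  59.46486177] ((443.6603698730469, 369.3692321777344), (12.401307106018066, 41.71754455566406), 58.2521858215332)
[[ 71  71  71  72  73  72  32  31  33  32  32  35  -1  -1]
 [ -1  33  30  33  32  32  32  32  32  32  33  36   0   1]
 [  0  35  31  32  31  32  33  33  33  32  32  31  30   1]
 [  0  36  31  31  32  34  33  33  33  32  32  32  30   2]
 [  1  35  32  32  33  39  41  39  41  32  32  31  30   0]
 [ -1  31  33  32  40  40  39  50  57  40  32  33  31  -1]
 [ 24  29  32  32  40  40  41  59  60  41  32  34  32   0]
 [ 26  26  31  34  40  39  59  60  58  40  33  33  36  -1]
 [  0   0  35  33  39  50  59  59  40  41  32  33  36  -1]
 [220   0  36  32  33  61  60  39  40  32  32  31  34 218]
 [227   0  35  31  32  33  32  32  32  32  34  32  34 219]
 [227   0  36  34  31  32  31  31  32  31  32  33  33 221]
 [229   0  32  32  30  31   0  -1   1   0   1   0   1 222]]
```

View pics/knz.png

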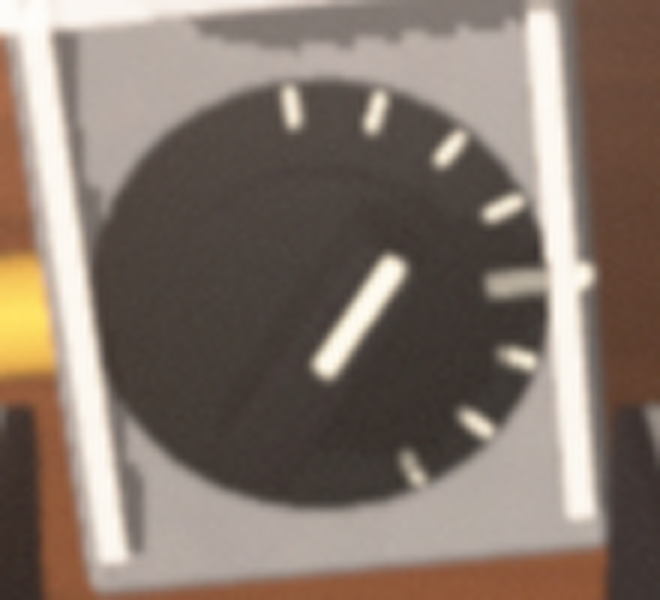

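```bash
python3 - <<'E'
from h import *
p,d,pose=load("w_kn")
k=np.array([443.8,369.4])
def Z(x,y):return (270+(x-2.5)/6,225+(y-2.5)/6)
for n,a,b in[("mark",Z(490,288),Z(545,281)),("t0",Z(288,92),Z(293,125)),("t8",Z(402,455),Z(418,484))]:
    W=cast("wrist",[a,b],32.5,pose)[:,:2];print(n,W.round(1),[round(np.arctan2(*(w-k)[::-1]),3) for w in W])
W=cast("wrist",[Z(322,368),Z(397,265)],60,pose)[:,:2];print("line",W.round(1),np.arctan2(*(W[1]-W[0])[::-1]))
E
```

```text
mark [[445.1 343. ]
 [446.3 334.5]] [np.float64(-1.522), np.float64(-1.5)]
t0 [[476.8 374.2]
 [471.6 373.5]] [np.float64(0.145), np.float64(0.145)]
t8 [[416.6 356.3]
 [411.5 353.7]] [np.float64(-2.693), np.float64(-2.689)]
line [[443.9 369.1]
 [459.7 358.5]] -0.5893356739587693
```

```bash
python3 - <<'E'
from h import *
k=np.array([443.8,369.5,0]);a0=-0.575+np.pi;a1=-1.495+np.pi
ctrl.move_ptp(list(k+[0,0,120]),rot(a0))
ctrl.gripper_to(36)
r=ctrl.move_l(list(k+[0,0,69]),vel=80,threshold=8);print("hit",r)
ctrl.gripper_to(0,force=30)
s=sensors.read_state();print(s["grip_width"],np.round(s["force"],1),np.round(s["wrist_torque"],2))
for f in(.33,.66,1.):
    ctrl.move_l(list(k+[0,0,69]),rot=rot(a0+(a1-a0)*f),vel=60)
    s=sensors.read_state();print(np.round(s["eef_pos"],1),np.round(s["force"],1),np.round(s["wrist_torque"],2),np.arctan2(s["eef_rot"][1][0],s["eef_rot"][0][0])-np.pi)
ctrl.hold(.2);ctrl.gripper_to(36);s=sensors.read_state();print(np.arctan2(s["eef_rot"][1][0],s["eef_rot"][0][0])-np.pi,s["t"])
ctrl.move_l(list(k+[0,0,120]),vel=120)
ctrl.move_ptp(list(k+[50,0,235]),rot(0));ctrl.hold(.1)
p,d,pose=snap("w_kn2")
cv2.imwrite("pics/knz2.png",cv2.resize(p[225:325,270:380,::-1],None,fx=6,fy=6,interpolation=cv2.INTER_CUBIC))
P=pts(d,pose)
m=((P[...,2]>55)&(P[...,2]<66)&(abs(P[...,0]-449)<40)&(abs(P[...,1]-369)<40)&(p.max(2)<240))
Q=P[m];print(len(Q),Q.mean(0),cv2.minAreaRect(Q[:,:2].astype(np.float32)),sensors.read_state()["t"])
E
```

```text
hit False
11.56369379257579 [-2.6 -2.   4.6] [-0.4   0.28 -0.  ]
[443.7 369.   69.9] [-1.8 -3.8  6.3] [-0.61  0.39 -0.05] -0.8788342824992075
[443.3 368.8  69.9] [-3.9 -4.   7.7] [-0.72  0.56 -0.02] -1.182391244377879
[442.9 368.7  69.9] [-4.5 -5.1  8.4] [-0.76  0.77 -0.06] -1.4950473600540874
-1.495050666979837 22.575
637 [444.57626569 370.48552794  59.40947179] ((443.74700927734375, 369.468994140625), (12.159382820129395, 41.934486389160156), 4.230650901794434) 24.725
```

View pics/knz2.png

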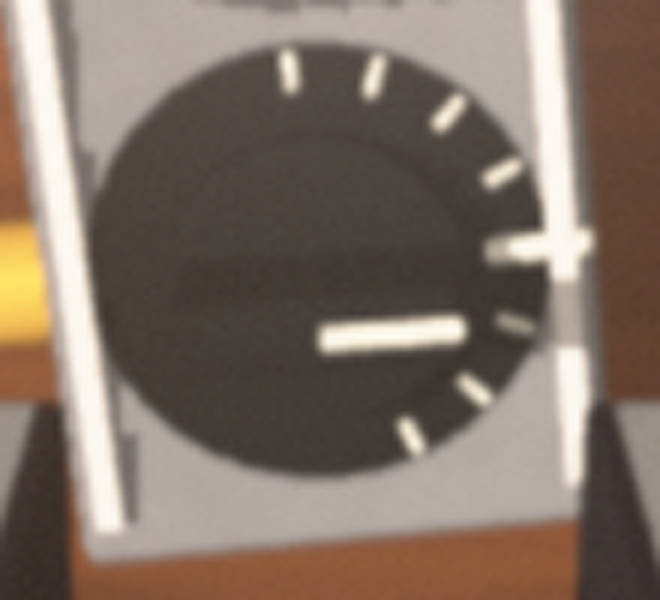

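The knob line is parallel to the mark (−1.497 against about −1.495). Next I'll close the guard.

```bash
python3 - <<'E'
from h import *
a=0.107;u=np.array([np.cos(a),np.sin(a),0]);tab=np.array([531.4,379,0]);R=rot(a+np.pi/2)
ctrl.move_ptp(list(tab+[0,0,160]),R)
r=ctrl.move_l(list(tab+[0,0,102]),vel=100,threshold=8);print("down hit",r)
ctrl.gripper_to(18)
for vel,dist in((50,75),(20,102)):
    r=ctrl.move_l(list(tab-u*dist+[0,0,102]),vel=vel,threshold=12 if dist<90 else 14);s0=sensors.read_state()
    print("slide stop",r,((s0["eef_pos"]-tab)@u).round(1),np.round(s0["force"],1),s0["t"])
p=s0["eef_pos"];ctrl.move_l(list(np.array(p)+u*4),vel=50)
ctrl.gripper_to(40)
p=np.array(sensors.read_state()["eef_pos"]);ctrl.move_l([p[0],p[1],160],vel=150)
ctrl.move_ptp([494,369,235],rot(0));ctrl.hold(.1)
p,d,pose=snap("w_kn3");P=pts(d,pose)
m=((P[...,2]>88)&(P[...,2]<100)&(P[...,1]>320)&(P[...,1]<420)&(p.max(2)<150))
Q=P[m];print("tab",len(Q),Q.mean(0).round(1),sensors.read_state()["t"])
E
```

```text
down hit False
slide stop False -75.1 [ 0.8 -0.7 -0.1] 28.925
slide stop True -93.3 [1.1 0.4 0.2] 29.9083
tab 623 [445.2 369.4  94.6] 32.6333
```

View pics/w_kn3.png

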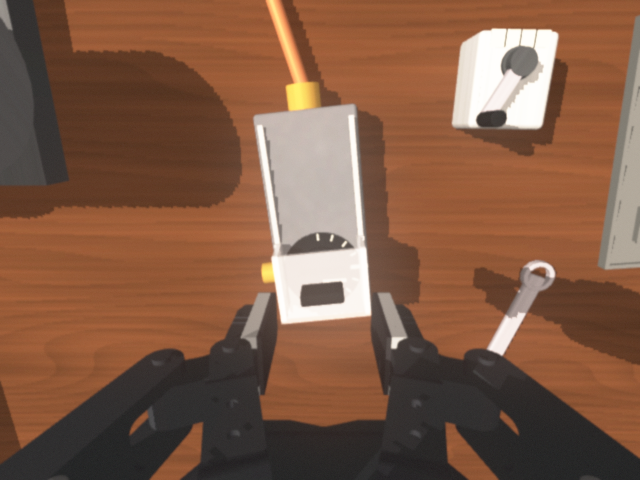

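The tab is home, with a force stop after the full 88 mm. Now the plates, starting with the bar at (383,-264) as the first check.

```bash
cat >> h.py <<'E'
t0=.076
POCK={"b1":((482.6,20.6),t0-np.pi/2),"b2":((492.5,-109.0),t0-np.pi/2),"b3":((596,-36.2),t0),"t1":((590.0,42.4),t0),"t2":((601.6,-114.6),t0+np.pi)}
def wrap(x):return (x+np.pi)%(2*np.pi)-np.pi
def q6(p,a):return wrap(np.arctan2(p[1],p[0])+np.pi/2-a)
def angles(p0,a0,pp,ap,sym):
    best=None
    for f in(0,np.pi):
        for g in((0,np.pi) if sym else (0,)):
            A0=a0+f;A1=ap+f+g
            c=max(abs(q6(p0,A0)),abs(q6(pp,A1)))+.2*abs(q6(p0,A0)-q6(pp,A1))
            if max(abs(q6(p0,A0)),abs(q6(pp,A1)))<2.7 and (best is None or c<best[0]):best=(c,A0,A1)
    return best[1:]
def st():
    s=sensors.read_state();return np.array(s["eef_pos"]),s["grip_width"],np.array(s["force"]),s["t"]
def up(z=130,vel=200):
    p=st()[0];ctrl.move_l([p[0],p[1],z],vel=vel)
def pick(o,A0):
    ctrl.move_ptp([o[0],o[1],110],rot(A0));ctrl.gripper_to(40)
    r=ctrl.move_l([o[0],o[1],27],vel=100,threshold=10)
    if r:print("pick hit",st()[0].round(1));up();return False
    ctrl.gripper_to(0,force=70);w=st()[1];up(110);ctrl.hold(.1)
    print("picked w %.1f after lift %.1f t %.1f"%(w,st()[1],st()[3]));return st()[1]>14
def place(pp,A1):
    ctrl.move_ptp([pp[0],pp[1],110],rot(A1))
    print("over pocket w %.1f"%st()[1],st()[0].round(1))
    if st()[1]<14:return False
    ctrl.move_l([pp[0],pp[1],48],vel=120)
    r=ctrl.move_l([pp[0],pp[1],33.5],vel=30,threshold=8);print("down",r,st()[0].round(1),"w %.1f"%st()[1])
    return st()[0][2]<36.5
def release():
    ctrl.gripper_to(38);up(120);print("rel t %.1f"%st()[3])
E
python3 - <<'E'
from h import *
import sys
o,a=(383.3,-264.2),-1.52;pp,ap=POCK["b2"]
A0,A1=angles(o,a,pp,ap,True);print(A0,A1,q6(o,A0),q6(pp,A1))
if pick(o,A0):
    ok=place(pp,A1);print(ok)
    if ok: release()
    ctrl.move_ptp([540,-200,260],rot(0));ctrl.hold(.1);p,d,pose=snap("w_p1");plates(p,pose);print("tray z16:");plates(p,pose,16)
print(st()[3])
E
```

```text
1.621592653589793 1.6467963267948966 -0.6542895579521595 -0.29380882351858517
picked w 17.3 after lift 17.3 t 37.3
over pocket w 17.4 [ 491.6 -109.2  109. ]
down True [ 492.5 -108.9   34.1] w 17.2
True
rel t 40.1
bar px [479. 311.] o [ 418.3 -372.4] a 0.196 A 1500 L 85.0 W 22.6 xm 3.2 ym -0.2
bar px [234. 250.] o [ 491.  -106.5] a -1.494 A 1615 L 84.5 W 20.8 xm -0.0 ym -0.2
T px [378. 235.] o [ 506.9 -258.7] a 1.17 A 2063 L 83.2 W 47.4 xm -8.2 ym 0.1
bar px [507. 201.] o [ 542.7 -384. ] a 0.164 A 1656 L 84.0 W 21.9 xm -0.4 ym 0.6
T px [390. 123.] o [ 613.6 -264. ] a 0.332 A 2071 L 82.2 W 47.8 xm -8.0 ym 0.0
tray z16:
bar px [479. 311.] o [ 421.6 -369.6] a 0.196 A 1451 L 83.6 W 22.2 xm 3.1 ym -0.2
bar px [234. 250.] o [ 493. -108.] a -1.494 A 1562 L 83.1 W 20.5 xm -0.0 ym -0.2
T px [378. 235.] o [ 508.7 -257.8] a 1.17 A 1996 L 81.8 W 46.6 xm -8.1 ym 0.1
bar px [507. 201.] o [ 543.9 -381. ] a 0.164 A 1603 L 82.6 W 21.5 xm -0.4 ym 0.6
T px [390. 123.] o [ 613.6 -263. ] a 0.332 A 2004 L 80.9 W 47.0 xm -7.8 ym 0.0
41.65
```

View pics/w_p1.png

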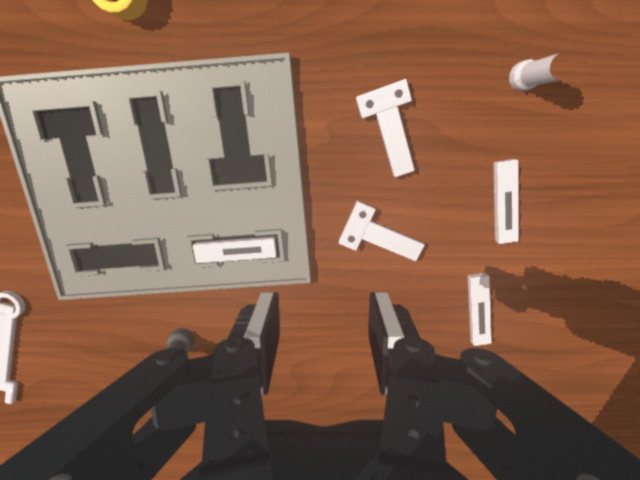

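Bar 1 is seated at (493,-108). Next come the others, with a fresh view before each pick.

```bash
cat >> h.py <<'E'
def look(name,x=540,y=-290):
    ctrl.move_ptp([x,y,260],rot(0));ctrl.hold(.1);p,d,pose=snap(name);return plates(p,pose,show=False)
def do(name,kind,near,pk):
    L=[b for b in look(name) if b["k"]==kind and b["o"][1]<-190 and np.linalg.norm(b["o"]-near)<70]
    if not L:print("not found");return False
    b=min(L,key=lambda b:np.linalg.norm(b["o"]-near));print(pk,"at",b["o"].round(1),round(b["a"],3))
    pp,ap=POCK[pk];A0,A1=angles(b["o"],b["a"],pp,ap,kind=="bar")
    if not pick(b["o"],A0):print("PICK FAIL");return False
    if not place(pp,A1):print("PLACE FAIL");return False
    release();return True
E
python3 - <<'E'
from h import *
do("w_p2","T",(613,-264),"t1") and do("w_p3","T",(507,-259),"t2")
print(st()[3])
E
```

```text
t1 at [ 613.5 -264.4] 0.33
picked w 17.3 after lift 17.3 t 45.2
over pocket w 17.5 [590.3  41.5 109.8]
down True [590.1  42.4  34.5] w 17.7
rel t 48.4
t2 at [ 506.7 -259.6] 1.169
picked w 17.7 after lift 17.8 t 53.2
over pocket w 17.4 [ 601.2 -114.8  109.5]
down True [ 601.6 -114.6   34.3] w 17.4
rel t 56.8
56.7833
```

```bash
python3 - <<'E'
from h import *
do("w_p4","bar",(542,-384),"b3") and do("w_p5","bar",(421.5,-373),"b1")
ctrl.move_ptp([600,-38,270],rot(0));ctrl.hold(.1);p,d,pose=snap("w_p6");plates(p,pose,16)
print(st()[3])
E
```

```text
b3 at [ 542.2 -384.3] 0.161
picked w 17.2 after lift 17.7 t 62.3
over pocket w 17.4 [596.2 -37.3 110. ]
down True [596.1 -36.2  34.5] w 17.4
rel t 65.7
not found
T px [243. 210.] o [590.   41.6] a 0.078 A 2000 L 82.7 W 47.2 xm -8.4 ym 0.1
bar px [320. 208.] o [595.1 -36.8] a 0.075 A 1514 L 84.1 W 19.3 xm -0.1 ym -0.0
T px [397. 204.] o [ 601.4 -115. ] a 3.228 A 2063 L 82.7 W 47.2 xm 8.0 ym 0.1
68.1667
```

View pics/w_p6.png

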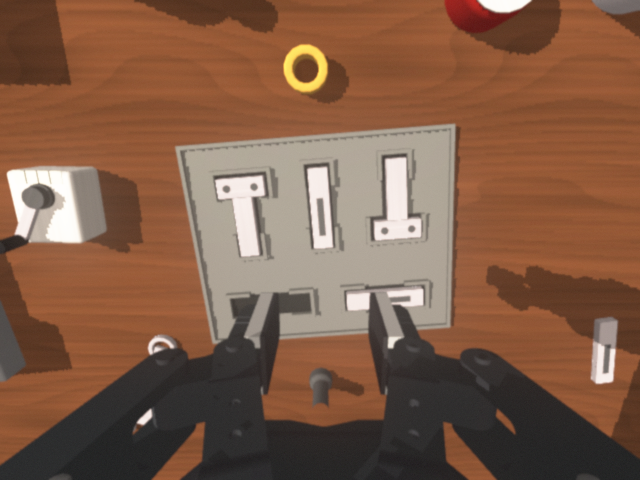

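Both Ts and two bars sit in their pockets. The last bar is visible at (604,351), partly in shadow, which is why the mask missed it.

```bash
python3 - <<'E'
from h import *
ctrl.move_ptp([490,-350,260],rot(0));ctrl.hold(.1);p,d,pose=snap("w_p7")
hsv=cv2.cvtColor(p,cv2.COLOR_RGB2HSV);P=pts(d,pose)
m=((hsv[...,1]<70)&(P[...,2]>6)&(P[...,2]<14)&(P[...,1]<-300)&(P[...,1]>-450)&(P[...,0]<520)&(P[...,0]>330)).astype(np.uint8)*255
m=cv2.morphologyEx(m,cv2.MORPH_CLOSE,np.ones((5,5)))
for c in cv2.findContours(m,0,1)[0]:
    if cv2.contourArea(c)>300:print(c.reshape(-1,2).mean(0),blob(c,pose,10))
E
```

```text
[345.44382022 268.0505618 ] {'c': array([ 421.50097784, -373.11578353]), 'a': np.float64(0.15984386711548884), 'A': 1579.0650065159425, 'L': np.float64(84.46948548739995), 'Wd': np.float64(19.90847510637142), 'xm': np.float64(-0.03494505713819507), 'ym': np.float64(0.020647567829129798)}
```

View pics/w_p7.png

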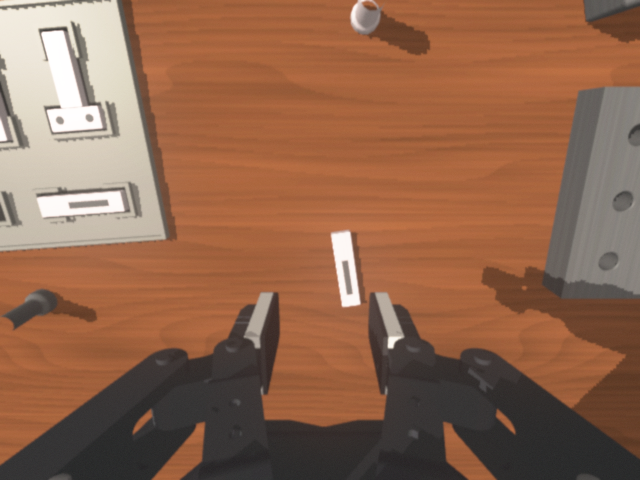

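```bash
python3 - <<'E'
from h import *
o=(421.5,-373.1);pp,ap=POCK["b1"];A0,A1=angles(o,.16,pp,ap,True)
if pick(o,A0) and place(pp,A1): release()
ctrl.move_ptp([640,-38,310],rot(0));ctrl.hold(.1);p,d,pose=snap("w_p8");plates(p,pose,16)
# spin the view for the counter
ctrl.move_ptp([620,240,230],rot(0));ctrl.hold(.1);p,d,pose=snap("w_ct")
P=pts(d,pose)
m=(abs(P[...,2]-78)<4)&(abs(P[...,0]-575)<25)&(abs(P[...,1]-246)<25)
Q=P[m];print("pin",len(Q),Q.mean(0).round(1),cv2.minEnclosingCircle(Q[:,:2].astype(np.float32)))
print(st()[3])
E
```

```text
picked w 17.4 after lift 17.6 t 72.5
over pocket w 17.6 [483.   19.8 110.1]
down True [482.6  20.6  34.3] w 17.5
rel t 76.0
T px [254. 235.] o [589.9  41.5] a 0.08 A 2036 L 83.4 W 47.3 xm -8.5 ym -0.0
bar px [322. 234.] o [595.1 -36.9] a 0.074 A 1510 L 84.5 W 19.4 xm -0.1 ym 0.0
T px [390. 231.] o [ 601.3 -115. ] a 3.229 A 2097 L 83.5 W 47.4 xm 8.0 ym 0.1
pin 186 [576.1 245.4  78.5] ((575.472900390625, 245.6327667236328), 6.01758337020874)
78.8417
```

View pics/w_p8.png

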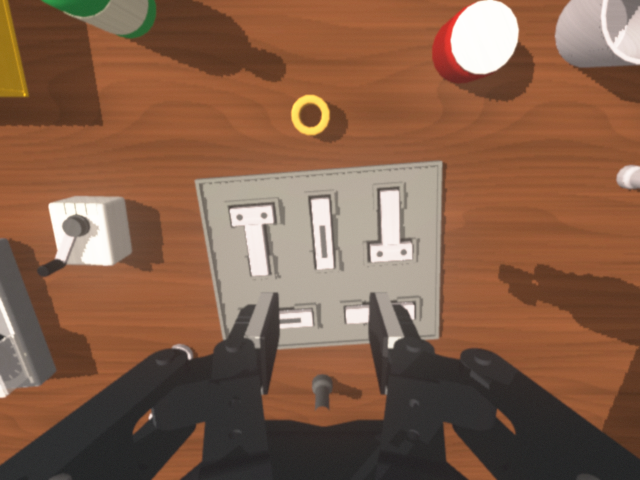

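View pics/w_ct.png

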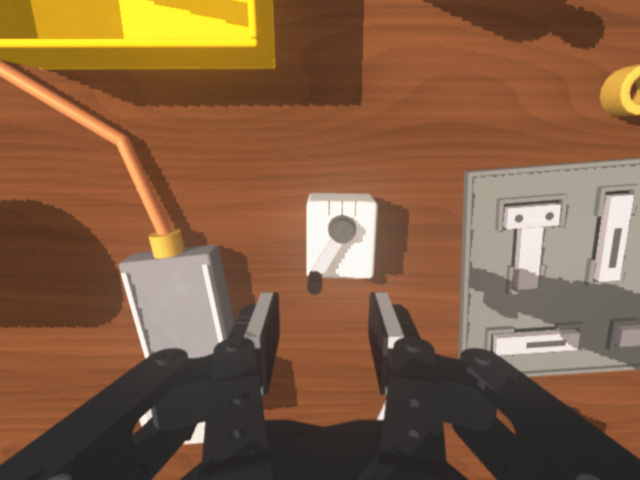

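All five plates look seated. Before the lever I'll verify the front-row bars from the top camera and locate the pivot.

```bash
python3 - <<'E'
from h import *
p,d=optics.grab_frame("top");cv2.imwrite("pics/top2.png",cv2.resize(p[190:350,130:430,::-1],None,fx=2.6,fy=2.6,interpolation=cv2.INTER_CUBIC))
p,d,pose=load("w_ct");P=pts(d,pose)
m=np.zeros(d.shape,bool);m[210:250,325:360]=(p.max(2)<170)[210:250,325:360];m&=P[...,2]>50
Q=P[m];print("piv",len(Q),Q.mean(0),cv2.minEnclosingCircle(Q[:,:2].astype(np.float32)))
hsv=cv2.cvtColor(p,cv2.COLOR_RGB2HSV)
m=((P[...,2]>13)&(P[...,2]<19)&(P[...,0]<540)&(P[...,0]>440)&(P[...,1]<90)&(P[...,1]>-60)).astype(np.uint8)*255
for c in cv2.findContours(m,0,1)[0]:
    if cv2.contourArea(c)>200:print(c.reshape(-1,2).mean(0),blob(c,pose,16))
E
```

```text
piv 488 [616.58647466 222.92337745  58.24245341] ((650.809326171875, 229.77105712890625), 46.17985916137695)
[538.24752475 342.84158416] {'c': array([484.66641405,  18.62527286]), 'a': np.float64(-1.4962955505050166), 'A': 1711.8001337364149, 'L': np.float64(85.7988310007699), 'Wd': np.float64(24.56662984453633), 'xm': np.float64(0.006715752364357286), 'ym': np.float64(-0.7664129012644141)}
```

View pics/top2.png

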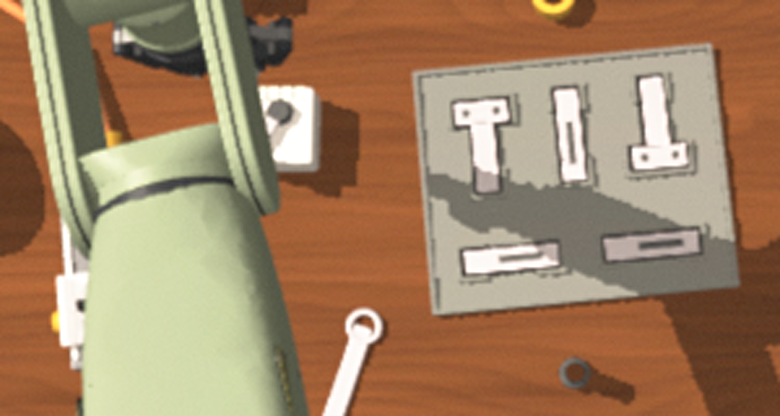

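All five plates lie in their pockets. Next, the lever.

```bash
python3 - <<'E'
from h import *
piv=np.array([616,223.5]);b=2.639
def pt(f,z=87):return [piv[0]+46*np.cos(b+f),piv[1]+46*np.sin(b+f),z]
ctrl.move_ptp(pt(0,140),rot(b));ctrl.gripper_to(28)
print("hit",ctrl.move_l(pt(0),vel=80,threshold=6),st()[0].round(1))
f=0
while f<1.4:
    f+=.14
    r=ctrl.move_l(pt(f),rot=rot(b+f),vel=50,threshold=9 if f<1.05 else 7)
    s=st();print(round(f,2),r,s[0].round(1),s[2].round(1))
    if r:break
ctrl.hold(.15);p0=st()[0];ang=np.arctan2(p0[1]-piv[1],p0[0]-piv[0])
s=st();print("arc",wrap(ang-b),s[2].round(1))
p,d=optics.grab_frame("scene");cv2.imwrite("pics/sc_l.png",cv2.resize(p[190:310,340:500,::-1],None,fx=4,fy=4))
E
```

```text
hit False [576.  245.8  87.2]
0.14 False [573.6 239.9  87.9] [-0.2 -0.1  0.6]
0.28 False [571.7 234.2  87.7] [-0.3  1.   1.1]
0.42 False [570.5 227.8  87.4] [0.4 2.8 1.2]
0.56 False [570.3 221.3  87.2] [-0.2  2.   1.1]
0.7 False [571.  214.9  87.1] [0.2 1.9 1.9]
0.84 False [572.6 208.6  87.1] [-1.2  2.2  0.9]
0.98 False [575.  202.7  87. ] [-0.6  3.   2.1]
1.12 False [578.2 197.2  86.9] [-0.6  3.   1.7]
1.26 True [580.  196.3  86.5] [-2.2  3.9  2.5]
arc 1.1499472134352278 [-1.1  4.9  2.5]
```

View pics/sc_l.png

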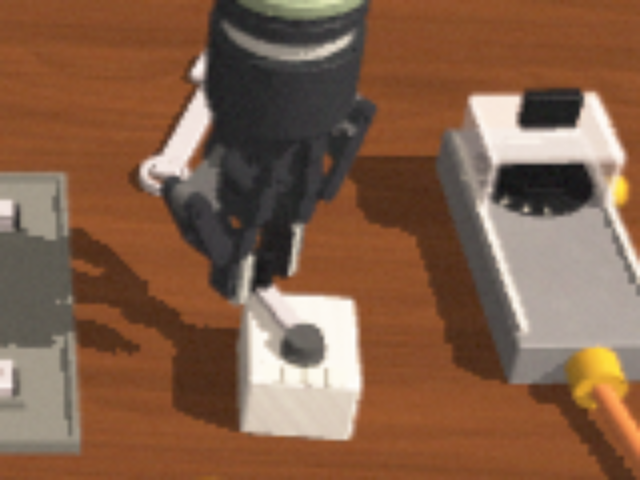

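```bash
python3 - <<'E'
from h import *
piv=np.array([616,223.5]);b=2.639
def pt(f,z=87):return [piv[0]+46*np.cos(b+f),piv[1]+46*np.sin(b+f),z]
for f in(1.18,1.21,1.24,1.27,1.3):
    r=ctrl.move_l(pt(f),rot=rot(b+1.14),vel=20,threshold=10);ctrl.hold(.1);s=st();ang=wrap(np.arctan2(s[0][1]-piv[1],s[0][0]-piv[0])-b);print(f,r,s[0].round(1),s[2].round(1),"arc %.3f"%ang)
    if r or np.hypot(*s[2][:2])>14:break
ctrl.hold(.2)
for f in(1.0,.7,.4,.15,0):ctrl.move_l(pt(f),rot=rot(b+f),vel=80)
ctrl.hold(.2);print(st()[2].round(1))
ctrl.move_l(pt(0,150),vel=100);ctrl.hold(.2)
ctrl.move_ptp([560,150,270],rot(0));ctrl.hold(.1)
p,d,pose=snap("w_end");P=pts(d,pose)
m=(abs(P[...,2]-78)<4)&(abs(P[...,0]-575)<40)&(abs(P[...,1]-230)<45)
Q=P[m];print("pin",len(Q),Q.mean(0).round(1))
print(st()[3])
E
```

```text
1.18 False [578.8 195.3  86.5] [-3.6  4.   1.7] arc 1.152
1.21 False [579.  195.   86.4] [-4.8  7.5  4.4] arc 1.158
1.24 False [579.  194.8  86.3] [-6.7  8.7  4.3] arc 1.163
1.27 False [579.2 194.6  86.3] [-7.9 11.   5.6] arc 1.169
1.3 False [579.3 194.4  86.2] [-11.3  13.4   6.8] arc 1.174
[ 0.  -0.1  1.2]
pin 170 [575.5 244.7  78.4]
92.2833
```

View pics/w_end.png

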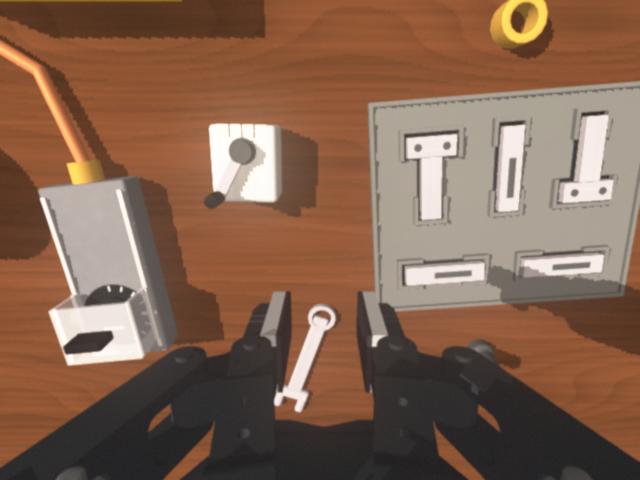

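The lever met a hard stop, with force rising and no further motion, and it is back at rest. The plates and guard look right. One last numeric check, then I hand in.

```bash
python3 - <<'E'
from h import *
p,d,pose=load("w_end");plates(p,pose,16)
P=pts(d,pose);m=((P[...,2]>88)&(P[...,2]<100)&(P[...,1]>320)&(P[...,1]<420)&(p.max(2)<150));print("tab",P[m].mean(0).round(1))
ctrl.finish_job()
E
```

```text
bar px [445. 274.] o [483.6  18.6] a -1.495 A 1569 L 83.4 W 20.5 xm 0.2 ym -0.2
bar px [565. 264.] o [ 494.4 -111.7] a -1.546 A 1375 L 85.5 W 21.4 xm -4.8 ym -0.1
T px [431. 170.] o [589.8  42.4] a 0.076 A 2076 L 82.4 W 47.6 xm -7.9 ym -0.2
bar px [511. 168.] o [595.5 -35.9] a 0.079 A 1647 L 83.7 W 21.2 xm -0.2 ym 0.1
T px [590. 164.] o [ 602.4 -114.1] a 3.228 A 2239 L 82.5 W 50.1 xm 7.2 ym -0.1
tab [445.1 366.9  94. ]
the job is handed in; nothing more can be done
```

The whole job was carried out and handed in at about 92 s of the 210 s allowed. No verdict is reported.

**Regulator:** I pushed the guard back to its stop and turned the knob by its bar. The line then measured −1.497 rad, against about −1.495 rad for the mark. I pushed the guard home until the force rose at its stop, 88 mm from the open position. The tab was still over the knob at the end.

**Plates:** I laid three bars and two Ts in the five pockets. In the last picture all of them lay flat:

| Plate | Distance from pocket point |
|---|---|
| Ts | within 1 mm |
| Far-row bar | within 1 mm |
| Front bars | about 2–3 mm |

The second front bar read 0.05 rad off in that picture. It was partly shaded, so its outline was incomplete. The unshaded view right after I placed it agreed with its pocket to 1 mm.

**Lever:** I swung it until the force climbed to about 17 N with almost no further motion, then let it return. The pin measured back within 1–2 mm of its rest position.

**Problems:** The last bar was missed once because it lay in shadow; I measured it again and then picked it. I saw no grip slip and no plate knocked aside, and all the bystanders looked untouched in the pictures, though I did not measure them again.

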